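# Find the flush release and spring the key tray

### The arm

A 6-joint arm with a two-finger parallel gripper is mounted at the origin on the work surface. World frame = base frame: x ahead of the robot, y to its left, z up, the work surface at z = 0. Lengths are in m, angles in rad, forces in N, time in s.
With the tool pointing down it reaches from about 0.275 to 0.775 m from the base axis. Payload 14.6 kg.
Tool frame: the origin (TCP) lies where the fingers leave the gripper's body, on its centre line; the fingertips stand 73 mm ahead of it and the grasp point (between the pads) lies 54 mm ahead of it; z points along the fingers, y is the line along which they close (so a half turn about z gives the same grasp; the last joint's range is limited). The gripper opens to 85 mm and grips with 20 to 120 N. Pads are 22 mm wide; open, the fingers measure 114 mm over their backs; the gripper's body (76 mm by 85 mm) begins 54 mm behind the grasp point. The pads swing forward as they close: fully open they stand 13 mm farther back than shut.
Start: joints at [1.189, 0.263, -0.048, 1.259, 0, 1.415], TCP at [0.118, 0.512, 0.304] pointing down, gripper open.
Joint ranges: [-2.65, 2.65], [-0.89, 1.7], [-1.18, 1.37], [-2.13, 2.11], [-1.35, 1.29], [-3.14, 3.14]. Speed limits (rad/s): [1.89, 1.89, 2.57, 2.79, 3.14, 3.14].

### API

Orientations are given as a rotation vector (axis times angle).
In Python, from rig import robot gives the robot as it stands.
- The arm moves only by the tool step_arm, never from a script. Its argument "targets" is a list that holds one entry, the list of rows, each a list of 4 numbers: the shift along the tool's x, y, z in m, then the turn about the tool's z in rad. In form: [[[dx, dy, dz, roll], ...]]. A call has 1 to 12 rows; each row shifts and turns the commanded pose from where the row before left it, along the tool's axes as they then stand; what a row does not reach is not made up. A row lasts 1/10 s, in which the tool goes at most 50 mm and 8.59 degrees, less where a joint would pass 70% of its speed; a pose out of reach is approached as far as the arm can. A call with a gripper value outside its range is refused whole. "gripper" is the finger opening in m, from 0 to 0.0854, set as the call begins (left out, the last holds). The fingers move at their own pace and stop on an object; the grip force is fixed at half the most. Time passes only in rows, so rows that do not move let the fingers close. It gives the time, the measured TCP pose, the force, the opening and the grip force at its end, in the units of the state.
- robot.get_state(): the state, without advancing time (a new reading comes with each control period).
- robot.read_camera(name): name is "scene" or "side" or "wrist"; returns a dict with "pixels" (480x640x3 uint8, blue, green, red), "vfov" (degrees; the focal length in pixels is half the picture's height over the tangent of half this angle, whatever the lens; pixels are square), "cx", "cy" (the principal point, pixels), "camera_from_world" (4x4, takes a point from world to camera coordinates); the wrist camera has in their place "mount" (4x4, takes a point from camera to tool coordinates, whose origin is the TCP and whose axes are the flange's). Camera axes: x right, y down, z forward; pixel columns grow to the right and rows downward; lengths in m; the calibration is good to about 2 mm. A picture is of the moment at which its call begins: read the wrist's pose just before it. There is no depth.
- robot.hand_in(): hands the job in; it is judged then, once.
The state is a dict: "time": time; "joint_positions": joint angles; "qd": joint speeds; "joint_torque": joint torques, N m; "ee_pos": TCP position; "eef_rot": TCP orientation; "ft_force": force on the tool from outside, world axes, zero at the start; "moment": the same for the moment, N m; "grip_width": opening from 0.0 (shut) to 1.0 (fully open); "finger_force": force on a finger pad.
Only numpy, scipy, OpenCV 4.12 (cv2) and the standard library are available. Lean on these libraries where they do the work, as an engineer would, in place of code of your own. Each camera call takes 0.05 s, during which the arm holds its last target. There are 200 camera calls.

### The job

The key tray of the grey unit on the bench is latched shut, and its release is a flush square button hidden somewhere along the white strip on the unit's flat top. Feel gently along the strip with a fingertip until a spot gives way, and press it in so that the tray springs out by itself; then let the button come back up and leave the tray open. Do not touch the tray, and leave the padlock, the car key and the other things lying where they are.

Things in the scene. Friction and masses are not known exactly. Their poses are not given: they have to be found in the camera images.
- unit: Key-programming unit, a fixed grey case 220 (its x, depth) x 360 (its y, width) x 85 mm high with orange trim; origin at the centre of its underside on the bench, z up, its front with the orange tray faces its -x. The flat top is level, 85 mm above the bench. It does not move.
- strip_mid (a point): Centre of the visible white strip in the unit's level top, above the unit's origin, on the strip's surface 83.5 mm above the bench (1.5 mm below the grey top). The strip is hard and flat, 170 mm along the unit's y, 72 mm along its x. The button's centre lies on its long centre line, anywhere up to 50 mm from here towards +y or -y: it changes every time and is not reported.
- release (a joint): Press of the release button, m: 0 up, 0.006 fully in. Pale grey square cap 46 x 46 mm, 1 mm gap all round, sides parallel to the unit, face 1.5 mm below the strip. Only a fingertip wholly within the cap pushes it in; elsewhere the strip is rigid. Sprung: moves from about 2 N, fully in at about 5 N, comes back up when let go. The tray's catch lets go at about 0.003.
- tray (a joint): How far the tray has come out towards the unit's -x (its front), m: 0 latched shut, 0.06 fully out. Once the catch lets go a spring drives it fully out in about half a second and keeps it there; while latched it cannot be pulled.
- key_tray: The tray with its orange front, 282 mm wide and 46 mm high, without a handle, in the lower half of the unit's front; black compartments with key blanks inside. Its origin coincides with the unit's origin when shut and moves with the tray. Not to be touched.
- tray_front (a point): Middle of the tray's orange front face, 34 mm above the bench, 110 mm in front (-x) of the unit's origin when shut.
- padlock: Brass padlock lying flat on the unit's top near its rear (+x) left (+y) corner, about 70 x 44 x 20 mm, origin under the middle of its brass body. Leave alone.
- fob: Black car key lying flat on the unit's top near its rear (+x) right (-y) corner, about 83 x 34 x 13 mm, origin under the middle of its black body. Leave alone.
- lock_cylinder: Brass lock cylinder on the bench at the right, 65 x 17 x 33 mm, origin under its middle. Leave alone.
- jar: Clear jar with blue cap on the bench at the right, 72 mm across, 90 mm high, origin under its middle. Leave alone.
- screwdriver: Screwdriver lying on the bench at the left, along its x. Leave alone.
- brush: Hand brush lying on the bench at the left, along its x. Leave alone.
- cleaner: Blue bottle with red cap, 68 mm across, 170 mm high, on the bench at the right, near the robot, origin under its middle. Leave alone.

How it is judged:
By the outcome, as a careful person would: the job done as asked, in the order asked, and still so for the second after the job is handed in, with the robot touching nothing.
It also fails if it takes over 42 s, if anything falls off the work surface, if the arm or the gripper's body presses on something with over 40 N, if the wrist force passes 120 N, or if a joint passes its speed limit or range.

## Working session

There is one attempt and no reset: what is moved stays moved. The work goes in short steps, Python scripts to look and compute and a tool call to move; the robot and the scene stay as the last step left them, time stands still between calls to the robot, and variables do not carry over. Pictures are saved under pics/ and viewed, at most 10 in all, crops included, and the job is handed in when it is done.

Besides the shell and the picture viewer there is one more tool, called after "Call:" as a command line: name --argument value ..., lists and objects as JSON in quotes. step_arm: Moves the arm, as the interface text tells. Its arguments: {"type":"object","properties":{"targets":{"type":"array"},"gripper":{"type":"number"}},"required":["targets"]}

```bash
mkdir -p pics; ls
python3 - <<'E'
from rig import robot
import cv2,numpy as np
s=robot.get_state(); print({k:np.round(v,3) for k,v in s.items()})
ims=[]
for n in("scene","wrist"):
    d=robot.read_camera(n); cv2.imwrite(f"pics/{n}0.png",d["pixels"]); np.savez(f"pics/{n}0.npz",**{k:v for k,v in d.items()})
    print(n,{k:np.round(v,3) for k,v in d.items() if k!="pixels"})
E
```

```text
pics
{'time': np.float64(0.0), 'joint_positions': array([ 1.189,  0.264, -0.049,  1.259, -0.   ,  1.416]), 'qd': array([ 0.   ,  0.001,  0.001, -0.001, -0.001, -0.   ]), 'joint_torque': array([-2.0000e-03, -6.3761e+01,  3.8457e+01,  1.3000e-02, -0.0000e+00,
        0.0000e+00]), 'ee_pos': array([0.118, 0.511, 0.303]), 'eef_rot': array([-3.560e-01, -3.121e+00,  2.000e-03]), 'ft_force': array([ 0.937, -0.719, -0.476]), 'moment': array([ 0.011, -0.006,  0.009]), 'finger_force': np.float64(0.0), 'grip_width': np.float64(0.998)}
scene {'vfov': np.float64(54.921), 'cx': np.float64(323.192), 'cy': np.float64(241.879), 'camera_from_world': array([[-0.262,  0.965,  0.007,  0.125],
       [ 0.847,  0.234, -0.478, -0.393],
       [-0.463, -0.119, -0.878,  1.435],
       [ 0.   ,  0.   ,  0.   ,  1.   ]])}
wrist {'vfov': np.float64(65.984), 'cx': np.float64(318.752), 'cy': np.float64(240.549), 'mount': array([[-0.   , -0.963, -0.269,  0.068],
       [ 1.   ,  0.   , -0.002, -0.001],
       [ 0.002, -0.269,  0.963, -0.069],
       [ 0.   ,  0.   ,  0.   ,  1.   ]])}
```

View pics/scene0.png

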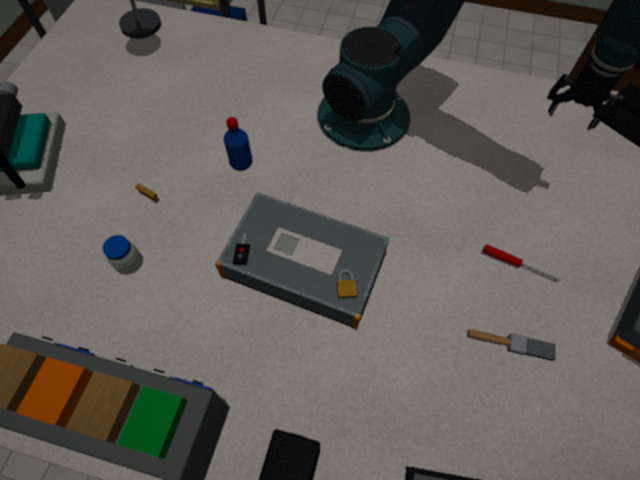

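View pics/wrist0.png

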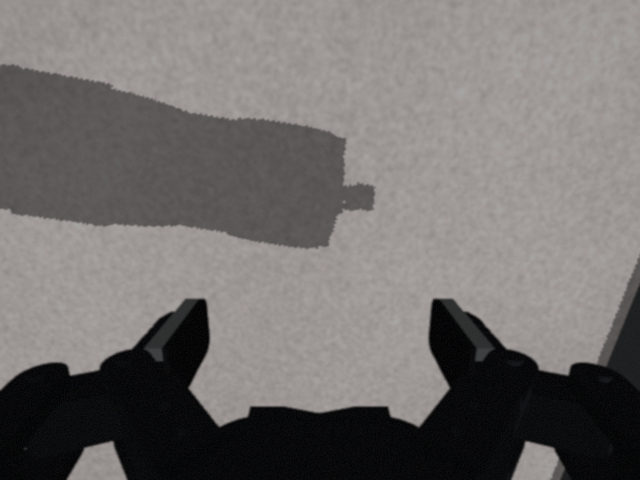

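The scene shows the unit, with the white strip around (305,251). A pale grey square sits at about (287,244), towards the car-key end of the strip. Next I measure both, using the side camera as a second view.

```bash
cat > h.py <<'E'
import numpy as np
def cam(d):
    f=240/np.tan(np.radians(float(d["vfov"]))/2); return f,float(d["cx"]),float(d["cy"])
def ray(d,T_wc,uv):
    f,cx,cy=cam(d); r=np.array([(uv[0]-cx)/f,(uv[1]-cy)/f,1.]); return T_wc[:3,3],T_wc[:3,:3]@r
def onplane(d,T,uv,z):
    o,r=ray(d,T,uv); return o+r*(z-o[2])/r[2]
E
python3 - <<'E'
from h import *; import cv2
from rig import robot
d=np.load("pics/scene0.npz"); T=np.linalg.inv(d["camera_from_world"])
im=d["pixels"]; roi=im[215:285,250:360]
cv2.imwrite("pics/crop.png",cv2.resize(roi,None,fx=6,fy=6,interpolation=cv2.INTER_NEAREST))
g=cv2.cvtColor(im,cv2.COLOR_BGR2GRAY)
print(g[225:275:4,262:348:4])
for u,v in[(0,0)]+[(282,229)]: print(im[v,u])
s=robot.read_camera("side"); np.savez("pics/side0.npz",**s); cv2.imwrite("pics/side0.png",s["pixels"])
for n,p in dict(cap=(287,244),mid=(307,251)).items(): print(n,onplane(d,T,p,.0835))
E
```

```text
[[ 66  66  67  67  63  65  67  65  67  65  68  66  68  67  67  66  66  67
   66  67  69  70]
 [ 67  67  67  66 124 122  78  66  67  68  68  67  69  67  68  68  68  67
   66  65  66  67]
 [ 65  67  66  76 124  93 125 129 114  74  66  67  67  65  69  69  68  69
   69  68  68  67]
 [ 67  70  66 126 113  95  94  87  97 123 123 107  71  68  66  66  67  66
   68  67  66  68]
 [ 67  67  85 125  85  94  95  94  94 100 125 125 128 127 102  70  68  70
   67  68  66  68]
 [ 67  68 124 121  93  93  96  96  94 124 127 125 131 125 128 124 121  85
   64  67  66  68]
 [ 67  91 129 106  94  94  95  94 104 126 128 128 125 127 129 126 128 126
  124 115  79  68]
 [ 67  66  72 107 128 125  99  94 126 128 128 128 126 127 126 125 124 128
  124 127  64  68]
 [ 65  65  65  65  65  79 118 127 126 126 126 126 125 128 128 123 129 121
  125 115  66  66]
 [ 68  66  65  68  68  66  67  67  95 123 127 123 128 125 130 131 125 126
  129  75  69  68]
 [ 68  68  67  67  69  69  66  68  66  66  72 107 126 127 123 126 121 125
  119  66  66  68]
 [ 66  68  67  68  68  70  68  70  67  67  67  69  67  72 121 125 127 121
   92  69  81  82]
 [ 67  68  68  68  68  69  66  66  67  68  68  67  66  67  67  67  91 125
   67  71  68  45]]
[51 56 52]
[116 121 125]
cap [ 0.53822977 -0.07447197  0.0835    ]
mid [ 0.54370289 -0.02234795  0.0835    ]
```

View pics/crop.png

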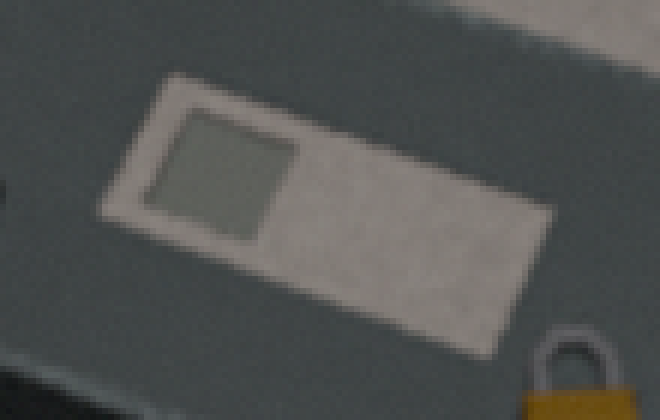

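View pics/side0.png

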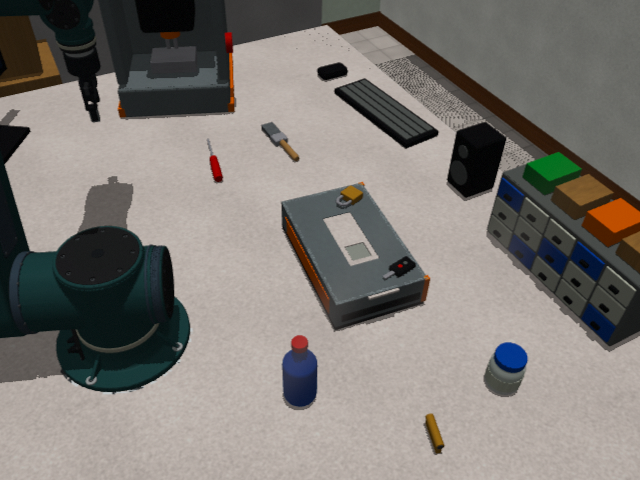

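The crop shows the cap at the strip's -y end, and the side view agrees, with the square at about (356,252). Next I take strip and cap masks in both views to get position, yaw and height.

Run:
```python
from h import *; import cv2
from scipy.spatial.transform import Rotation as R
P={};
for n,(x0,y0,x1,y1),seed in(("scene",(255,220,350,282),(317,255)),("side",(312,205,385,270),(340,226))):
    d=np.load(f"pics/{n}0.npz"); T=np.linalg.inv(d["camera_from_world"]); im=d["pixels"]
    g=cv2.cvtColor(im,cv2.COLOR_BGR2GRAY).astype(float)
    w=np.median(g[seed[1]-3:seed[1]+4,seed[0]-3:seed[0]+4])
    dark=np.median(g[y0+3:y1-3,x0+1:x0+3]); 
    dark=67 if n=="scene" else np.percentile(g[y0:y1,x0:x1],20)
    print(n,w,dark)
    def quad(m):
        c=max(cv2.findContours(m.astype(np.uint8),cv2.RETR_EXTERNAL,cv2.CHAIN_APPROX_NONE)[0],key=cv2.contourArea)
        h=cv2.convexHull(c); q=cv2.approxPolyN(h,4,ensure_convex=True).reshape(-1,2).astype(float); return c,q
    m=np.zeros(g.shape,bool); m[y0:y1,x0:x1]=g[y0:y1,x0:x1]>(w+dark)/2 
    lab=cv2.connectedComponents(m.astype(np.uint8))[1]; m=lab==lab[seed[1],seed[0]]
    c,q=quad(m)
    fill=np.zeros(g.shape,np.uint8); cv2.drawContours(fill,[c],-1,1,-1)
    inner=cv2.erode(fill,np.ones((5,5)))>0
    cm=inner&(g<w-(14 if n=="scene" else .13*w)); cm=cv2.morphologyEx(cm.astype(np.uint8),cv2.MORPH_OPEN,np.ones((3,3)))
    cc,cq=quad(cm)
    mid=lambda q:np.linalg.solve(np.array([q[2]-q[0],-(q[3]-q[1])]).T,q[1]-q[0])[0]*(q[2]-q[0])+q[0]
    # area centroid of cap
    M=cv2.moments(cm,True); cen=(M["m10"]/M["m00"],M["m01"]/M["m00"])
    W=np.array([onplane(d,T,p,.0835)[:2] for p in q]); C=np.array([onplane(d,T,p,.082)[:2] for p in cq])
    print("strip",W.round(4).tolist(),"mid",onplane(d,T,mid(q),.0835).round(4)); 
    e=[W[(i+1)%4]-W[i] for i in range(4)]; print("lens",[round(np.hypot(*a),4) for a in e],"ang",[round(np.degrees(np.arctan2(a[1],a[0]))%180,1) for a in e])
    print("cap",C.round(4).tolist(),C.mean(0),"centroid",onplane(d,T,cen,.082),M["m00"])
    P[n]=(ray(d,T,mid(q)),ray(d,T,cen))
for k,nm in enumerate(("strip","cap")):
    (o1,r1),(o2,r2)=P["scene"][k],P["side"][k]
    A=np.array([r1,-r2]).T; t=np.linalg.lstsq(A,o2-o1,rcond=None)[0]; print(nm,"triang",o1+r1*t[0],o2+r2*t[1])
from rig import robot
s=robot.get_state(); print(s["time"],R.from_rotvec(s["eef_rot"]).as_matrix().round(4))
```

```text
scene 127.0 67
strip [[0.516, 0.0576], [0.5896, 0.0495], [0.568, -0.1206], [0.4985, -0.1102]] mid [ 0.5425 -0.0331  0.0835]
lens [np.float64(0.0741), np.float64(0.1715), np.float64(0.0703), np.float64(0.1687)] ang [np.float64(173.7), np.float64(82.8), np.float64(171.5), np.float64(84.0)]
cap [[0.5158, -0.0483], [0.5661, -0.0558], [0.5596, -0.1033], [0.5093, -0.0991]] [ 0.53770248 -0.07662634] centroid [ 0.53689552 -0.07703745  0.082     ] 371.0
side 179.0 89.0
strip [[0.5716, -0.1192], [0.5017, -0.1082], [0.5207, 0.0555], [0.5899, 0.0491]] mid [ 0.5456 -0.0299  0.0835]
lens [np.float64(0.0708), np.float64(0.1648), np.float64(0.0694), np.float64(0.1694)] ang [np.float64(171.1), np.float64(83.4), np.float64(174.8), np.float64(83.8)]
cap [[0.5633, -0.1025], [0.5144, -0.0955], [0.5186, -0.0467], [0.5687, -0.0535]] [ 0.54126956 -0.0745394 ] centroid [ 0.54125685 -0.07530411  0.082     ] 321.0
strip triang [ 0.54394438 -0.03258702  0.08648838] [ 0.54390716 -0.0325498   0.0865001 ]
cap triang [ 0.53844059 -0.0763478   0.0851014 ] [ 0.53970276 -0.07761231  0.0847538 ]
0.15 [[-9.744e-01  2.249e-01 -3.000e-04]
 [ 2.249e-01  9.744e-01 -8.000e-04]
 [ 1.000e-04 -8.000e-04 -1.000e+00]]
```

Call:
step_arm --targets '[[[-0.027,-0.024,0,0],[-0.027,-0.024,0,0],[-0.027,-0.024,0,0],[-0.027,-0.024,0,0],[-0.027,-0.024,0,0],[-0.027,-0.024,0,0],[-0.027,-0.024,0,0],[-0.027,-0.024,0,0],[-0.027,-0.024,0,0],[-0.027,-0.024,0,0],[-0.027,-0.024,0,0],[-0.027,-0.024,0,0]]]' --gripper 0

```text
time: 1.35
ee_pos: [0.3695, 0.1567, 0.3039]
eef_rot: [0.356, 3.121, 0.0]
ft_force: [0.8, 0.5, 0.2]
grip_width: -0.002
finger_force: 0.0
```

Call:
step_arm --targets '[[[-0.027,-0.024,0,0],[-0.027,-0.024,0,0],[-0.027,-0.024,0,0],[-0.027,-0.024,0,0],[-0.027,-0.024,0,0],[-0.027,-0.024,0,0],[-0.027,-0.024,0,0],[-0.027,-0.024,0,-0.113],[0,0,0,0],[0,0,0,0],[0,0,0,0]]]'

```text
time: 2.45
ee_pos: [0.5358, -0.077, 0.3038]
eef_rot: [-0.179, -3.136, -0.0]
ft_force: [-0.1, 0.6, -0.6]
grip_width: -0.001
finger_force: 0.0
```

```bash
cat > look.py <<'E'
from h import *; import cv2,sys
from scipy.spatial.transform import Rotation as R
from rig import robot
s=robot.get_state(); d=robot.read_camera("wrist"); n=sys.argv[1]
W=np.eye(4); W[:3,:3]=R.from_rotvec(s["eef_rot"]).as_matrix(); W[:3,3]=s["ee_pos"]; T=W@d["mount"]
np.savez(f"pics/{n}.npz",W=W,T=T,**d); cv2.imwrite(f"pics/{n}.png",d["pixels"])
print(s["time"],s["ee_pos"],W[:3,:3].round(3).tolist(),s["ft_force"].round(2),s["grip_width"])
E
python3 look.py w1
```

```text
2.45 [ 0.5358287  -0.07697437  0.30382477] [[-0.993, 0.114, -0.0], [0.114, 0.993, 0.0], [0.001, 0.0, -1.0]] [-0.13  0.62 -0.61] -0.0008554393229785924
```

View pics/w1.png

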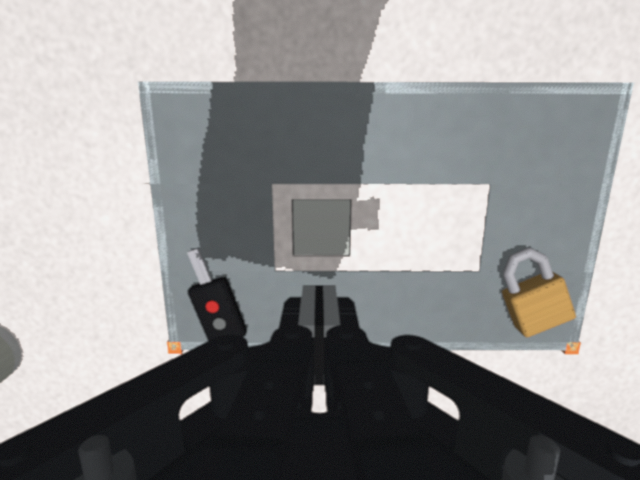

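The wrist view shows the shut fingertips at about (319,290). The cap is at about (321,228), and the fob and padlock are clear of the fingers. Next I compute the exact cap position.

Run:
```python
from h import *
import cv2
d=np.load("pics/w1.npz"); T=d["T"]; im=d["pixels"]
g=cv2.cvtColor(im,cv2.COLOR_BGR2GRAY); print(g[228,270:370:4],g[185:275:4,321])
b=g[190:265,280:362]; m=(b<112).astype(np.uint8)
n,l,st,c=cv2.connectedComponentsWithStats(cv2.morphologyEx(m,cv2.MORPH_OPEN,np.ones((5,5))))
i=l[38,41]; x,y,w,h=st[i,:4]; print(st[i])
K=[(280+x,190+y),(280+x+w,190+y),(280+x+w,190+y+h),(280+x,190+y+h)]
C=np.array([onplane(d,T,p,.082) for p in K]); print(C.round(4),C.mean(0))
S=np.array([onplane(d,T,p,.0835) for p in[(273,184),(490,184),(481,271),(276,270)]]); print(S.round(4),S.mean(0))
t=np.array([.5393,-.0768,.082]); print("tool-frame delta (cap now)",d["W"][:3,:3].T@(C.mean(0)-d["W"][:3,3]),"(fixed cams)",d["W"][:3,:3].T@(t-d["W"][:3,3]))
```

```text
[ 82 134 148 147 146 141 108 112 113 114 114 114 114 115 114 112 114 115
 115 115  94 155 185 186 203] [144 146 148 149 114 115 115 114 113 115 113 114 115 114 113 113 112 112
 139 144 145 144  82]
[   0    0   82   75 6150]
[[ 0.5043 -0.1054  0.082 ]
 [ 0.5117 -0.0412  0.082 ]
 [ 0.5739 -0.0464  0.082 ]
 [ 0.5662 -0.1143  0.082 ]] [ 0.5390178  -0.07683303  0.082     ]
[[ 0.4989 -0.11    0.0835]
 [ 0.5182  0.0581  0.0835]
 [ 0.5899  0.0513  0.0835]
 [ 0.5696 -0.118   0.0835]] [ 0.54414831 -0.02963414  0.0835    ]
tool-frame delta (cap now) [-0.00326443  0.00046393  0.22182324] (fixed cams) [-0.00354101  0.00052893  0.22182311]
```

Call:
step_arm --targets '[[[-0.004,0.001,0.02,0],[0,0,0.03,0],[0,0,0.03,0],[0,0,0.02,0],[0,0,0.015,0],[0,0,0,0],[0,0,0,0]]]'

```text
time: 3.2
ee_pos: [0.5402, -0.0765, 0.1896]
eef_rot: [0.178, 3.136, -0.0]
ft_force: [0.2, -0.4, 0.8]
grip_width: 0.003
finger_force: 0.0
```

Call:
step_arm --targets '[[[0,0,0.004,0],[0,0,0.004,0],[0,0,0.004,0],[0,0,0.003,0],[0,0,0,0],[0,0,0,0]]]'

```text
time: 3.8
ee_pos: [0.5404, -0.077, 0.1739]
eef_rot: [-0.179, -3.136, -0.0]
ft_force: [0.2, 0.5, -0.2]
grip_width: -0.001
finger_force: 0.0
```

Call:
step_arm --targets '[[[0,0,0.002,0],[0,0,0.002,0],[0,0,0.002,0],[0,0,0.001,0],[0,0,0,0],[0,0,0,0]]]'

```text
time: 4.4
ee_pos: [0.5404, -0.077, 0.1669]
eef_rot: [0.179, 3.136, 0.0]
ft_force: [0.1, -0.2, -0.0]
grip_width: -0.001
finger_force: 0.0
```

```bash
python3 look.py w2
```

```text
4.4 [ 0.54040954 -0.07703234  0.16689616] [[-0.994, 0.114, 0.0], [0.114, 0.994, 0.0], [-0.0, 0.0, -1.0]] [ 0.08 -0.17 -0.02] -0.0011545394619757391
```

View pics/w2.png

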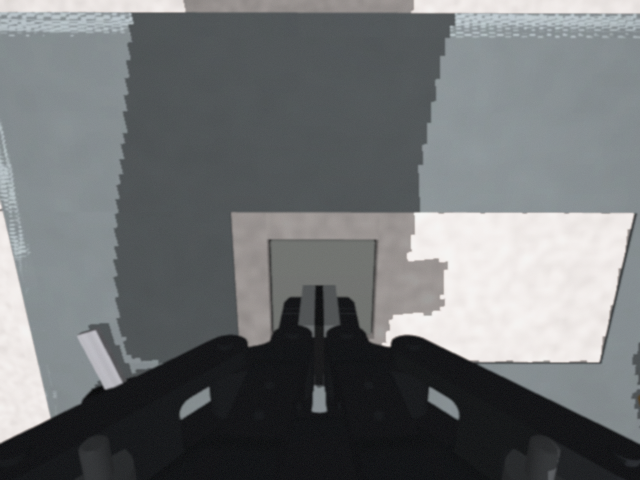

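The cap spans columns 269–377, centred at 323, and the fingertips sit over it at about 319. I shift by 1 mm and keep feeling down.

Call:
step_arm --targets '[[[0,0.001,0.002,0],[0,0,0.002,0],[0,0,0.002,0],[0,0,0.002,0],[0,0,0.001,0],[0,0,0,0],[0,0,0,0]]]'

```text
time: 5.15
ee_pos: [0.5405, -0.0761, 0.1579]
eef_rot: [0.179, 3.136, -0.0]
ft_force: [-0.6, -0.4, -0.7]
grip_width: -0.004
finger_force: 0.0
```

Call:
step_arm --targets '[[[0,0,0.001,0],[0,0,0.001,0],[0,0,0.001,0],[0,0,0,0],[0,0,0,0]]]'

```text
time: 5.65
ee_pos: [0.5405, -0.076, 0.1549]
eef_rot: [-0.179, -3.136, -0.0]
ft_force: [-0.2, -1.8, -0.6]
grip_width: -0.002
finger_force: 0.0
```

Call:
step_arm --targets '[[[0,0,0.001,0],[0,0,0.001,0],[0,0,0,0],[0,0,0,0]]]'

```text
time: 6.05
ee_pos: [0.5405, -0.0761, 0.1529]
eef_rot: [0.179, 3.136, -0.0]
ft_force: [-0.1, 0.3, 3.3]
grip_width: -0.003
finger_force: 1.5
```

Call:
step_arm --targets '[[[0,0,0.001,0],[0,0,0.001,0],[0,0,0,0],[0,0,0,0]]]'

```text
time: 6.45
ee_pos: [0.5405, -0.076, 0.1508]
eef_rot: [-0.179, -3.136, -0.0]
ft_force: [0.2, 0.6, 1.6]
grip_width: 0.005
finger_force: 0.8
```

Call:
step_arm --targets '[[[0,0,0.001,0],[0,0,0.0005,0],[0,0,0,0],[0,0,0,0],[0,0,0,0],[0,0,0,0]]]'

```text
time: 7.05
ee_pos: [0.5406, -0.0761, 0.1495]
eef_rot: [0.179, 3.136, -0.0]
ft_force: [0.6, -0.4, 4.2]
grip_width: 0.002
finger_force: 2.1
```

```bash
python3 look.py w3; python3 -c "
from rig import robot;import cv2
cv2.imwrite('pics/side1.png',robot.read_camera('side')['pixels'][170:340,250:450].repeat(3,0).repeat(3,1))"
```

```text
7.05 [ 0.54056765 -0.07605994  0.1494978 ] [[-0.994, 0.114, 0.0], [0.114, 0.994, -0.0], [-0.0, -0.0, -1.0]] [ 0.62 -0.44  4.15] 0.002405634162811324
```

View pics/side1.png

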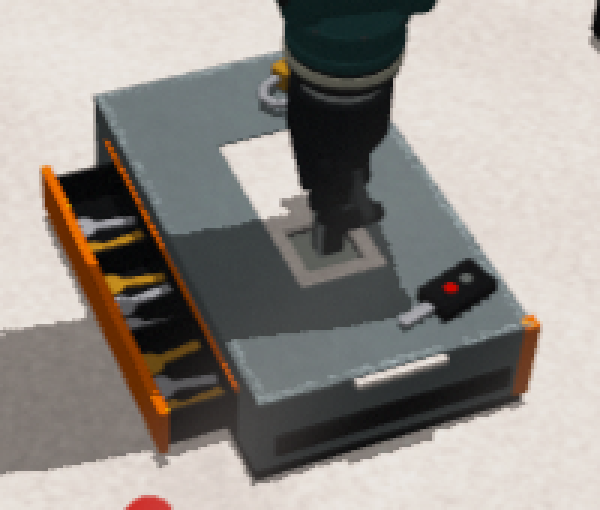

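The side view shows the tray fully sprung out and the fingertip inside the cap. I retreat straight up.

Call:
step_arm --targets '[[[0,0,-0.003,0],[0,0,-0.005,0],[0,0,-0.01,0],[0,0,-0.02,0],[0,0,-0.03,0],[0,0,-0.03,0],[0,0,-0.03,0],[0,0,-0.02,0],[0,0,0,0],[0,0,0,0],[0,0,0,0],[0,0,0,0]]]'

```text
time: 8.35
ee_pos: [0.5401, -0.0759, 0.2966]
eef_rot: [-0.179, -3.135, -0.001]
ft_force: [-0.7, 0.3, -0.5]
grip_width: 0.005
finger_force: 0.0
```

```bash
python3 look.py w4; python3 -c "
from rig import robot;import cv2
cv2.imwrite('pics/side2.png',robot.read_camera('side')['pixels'][170:340,250:450].repeat(3,0).repeat(3,1))"
```

```text
8.35 [ 0.54013409 -0.07593572  0.29657669] [[-0.994, 0.114, -0.002], [0.114, 0.994, 0.0], [0.002, 0.0, -1.0]] [-0.7   0.28 -0.53] 0.005262477791294604
```

View pics/side2.png

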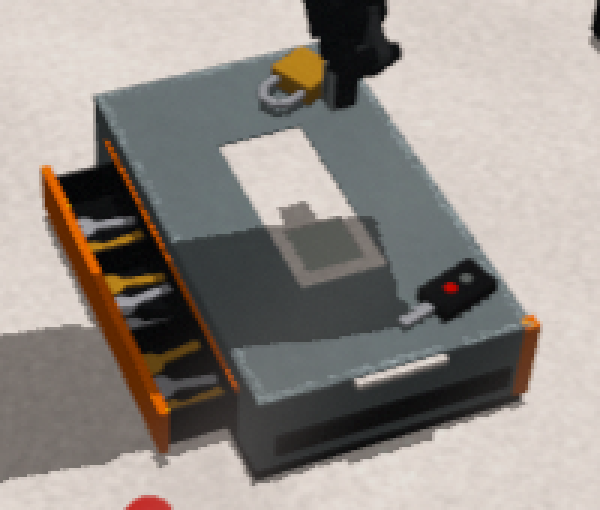

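The tray is open, the button is back up, the padlock and key have not moved, and the arm is clear.

```bash
python3 -c "
from rig import robot;print(robot.hand_in())"
```

```text
the job is handed in; nothing more can be done
None
```

The release button was pressed in at about 4 N and the tray sprang out; the button then came back up, the tray was left open, the padlock and car key are where they were, and the job is handed in (about 8.5 s of the 42 s used).

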